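Pulse the spice grinder: set medium speed, fit the bayonet lid and hold it at pulse

TASK

Get the spice grinder ready and pulse it: first move its speed lever to the medium mark (the two pips), then take the lid by its finger bar, lower it into the collar with its lugs through the gaps until it sits flush, and twist it clockwise against the spring to the pulse mark (the single bar, about 30 degrees, half-way to the lock click) without ever going on into the click. The grinder only runs while the lid is held there, so finish while still gripping the lid and holding it at the pulse mark, and leave the jars and other things on the worktop where they are.

Things in the scene. Friction and masses are not known exactly. Their poses are not given: they have to be found in the camera images.
- grinder: electric spice grinder, fixed on the worktop: white body 120 mm across, on top a grey collar 107 mm across with its flat rim 100 mm above the worktop; the speed lever sticks out on its -y side. Origin: centre of its underside, on the collar's axis; z up; x axis through the two entry gaps of the collar
- grinder_mouth (a point): centre of the collar's mouth (bore 72 mm) in the plane of its rim, 100 mm above the worktop. The seated lid's flange rests on the rim; the lid's origin is then 22 mm below this point
- grinder_gap (a point): one of the two entry gaps, at the grinder's +x; the other faces it, at -x. 15 mm wide, marked with a raised white dot (open). Point: on the gap's middle line, 40 mm from the axis, rim height. The lid's lugs go down here, then turn clockwise (seen from above) in a track under a 9.5 mm ledge, with 2.5 mm up and down play. Anticlockwise is blocked
- pulse_mark: the raised white single bars on both sides of the rim: the pulse position. Origin: on the collar's axis at rim height; its x axis points at a bar, 30 degrees clockwise (from above) of the grinder's x axis. The lid is at pulse when its x axis, either end, lies along this one. The double bars (62 degrees) mark the lock
- pulse_ring (a joint): rad turned by the sprung switch ring in the collar, 0 at rest. The lid's lugs meet its tabs about 0.1 rad clockwise of the gaps and push it: it reads the lid's clockwise turn less 0.1, so 0.42 at pulse. Its spring pushes the lid back (0.1 N m at rest, 0.2 at pulse). At 0.67 the lugs meet the sprung click pins (stiffer, 0.4 N m more); past 1.0 the lid is locked
- speed_lever (a joint): angle of the speed lever in rad about the grinder's axis, anticlockwise from above positive: -0.54 at one raised pip (slow), 0 at two pips (medium, lever along the grinder's -y axis), +0.54 at three pips (fast); stops at -0.64 and 0.64. Stays where it is left (friction about 0.7 N at the grip)
- lever_grip (a point): where to pinch the lever's upright black grip: 86 mm from the grinder's axis, 64 mm above the worktop, moving with the lever. The grip is 10 mm thick the way it swings, 20 mm radially, its top 82 mm above the worktop. Beneath are the lever's arm (top at 38 mm) and a flat apron 12 mm high that bears the pips and reaches 107 mm from the axis
- lid: the grinder's grey lid, standing upright on the worktop, 60 mm high, 0.1 to 0.2 kg, same after a half turn. Origin: centre of its underside, z up. Spigot 67 mm across, 22 mm high; above it a flange 93 mm across, from 22 to 29 mm; on top an upright finger bar along x, 62 mm long, 16 mm thick, up to 60 mm. Two lugs on the spigot at +x and -x
- lid_lug (a point): outer end of the lid's lug on its +x side, 43 mm from the lid's axis, 7 mm above its origin (the other lug is at -x). Lugs are 10 mm wide and 6.5 mm high, 3.5 to 10 mm above the lid's origin; white pointers on the flange stand over them
- lid_grip (a point): point on the lid's axis inside the finger bar, 49 mm above the lid's origin, 11 mm below the bar's top: where to grip it across its 16 mm (along the lid's y)
- spice_jar: spice jar, 41 x 41 x 105 mm, dark cap. Bystander; origin: centre of its underside
- spice_jar_b: second spice jar, 41 x 41 x 105 mm, dark cap. Bystander; origin: centre of its underside
- salt_cellar: round oak salt cellar, 67 mm across, 60 high. Bystander; origin: centre of its underside
- honey_jar: round jar with a wide screw cap, 60 mm across, 85 high. Bystander; origin: centre of its underside
- pepper_mill: turned wooden pepper mill, 58 mm across, 150 high. Bystander; origin: centre of its underside
- vanilla_bottle: small dropper bottle, 33 mm across, 102 high. Bystander; origin: centre of its underside
- measuring_cup: metal measuring cup lying on the worktop, 45 mm wide, 128 long with its flat handle, 24 high. Bystander; origin: centre of its underside's bounding box
Mind the look-alikes: they are no part of the job. What is shaped like the lid but blue is not meant.

How it is judged:
On the way, in this order (a step that is already met when the one before it is completed fails the run):
1. the speed lever is at the medium mark, two pips, within 0.1 rad, before the lid goes in (value of joint speed_lever between -0.1 and 0.1 rad and horizontal distance between lid and grinder above 0.09 m), for 0.2 s.
2. the lid is in the collar, flush on the rim, not turned to pulse yet (horizontal distance between lid and grinder below 0.0045 m and z of lid in the frame of grinder below 0.0815 m and angle between lid's own z axis and vertical below 0.06 rad and value of joint pulse_ring below 0.25 rad), for 0.1 s.
3. the lid is turned to the pulse mark and held there (horizontal distance between lid and grinder below 0.0045 m and z of lid in the frame of grinder below 0.0815 m and angle between lid's own z axis and vertical below 0.06 rad and value of joint pulse_ring between 0.27 and 0.57 rad and angle between the x axis of lid and the x axis of pulse_mark, either way round below 0.13 rad and contact force between the fingers and lid above 3 N), for 0.3 s.
At the end, for the whole second after the job is handed in: the fingers still grip the lid (over 3 N); it sits in the collar (4.5 mm of the axis, origin under 81.5 mm high, tilt under 0.06 rad), held still against the spring at the pulse mark within 0.13 rad (pulse_ring 0.27 to 0.57); the speed lever is at two pips within 0.1 rad (all of step 3 and value of joint speed_lever between -0.1 and 0.1 rad and velocity of joint pulse_ring between -0.1 and 0.1 rad/s); the arm keeps its last pose, push and grip.
It fails at once if the lid is forced on past the pulse position into the lock click (pulse_ring beyond 0.85) (value of joint pulse_ring above 0.85 rad).
It fails at once if a jar or another bystander is knocked over or shoved away (moved over 40 mm, tipped over 0.6 rad) (distance of any of spice_jar, spice_jar_b, salt_cellar, honey_jar, pepper_mill, vanilla_bottle, measuring_cup from where it was at the start of the episode above 0.04 m or angle between any of spice_jar, spice_jar_b, salt_cellar, honey_jar, pepper_mill, vanilla_bottle, measuring_cup's own z axis and vertical above 0.6 rad).
It also fails if it takes over 59 s, if anything falls off the work surface, if the arm or the gripper's body presses on something with over 40 N, if the wrist force passes 120 N, or if a joint passes its speed limit or range.

ROBOT

A 6-joint arm with a two-finger parallel gripper is mounted at the origin on a cart in front of the work surface, level with it; the furniture and walls round the work are solid. World frame = base frame: x ahead of the robot, y to its left, z up, the work surface at z = 0. Lengths are in m, angles in rad, forces in N, time in s.
With the tool pointing down it reaches from about 0.4 to 0.825 m from the base axis. Payload 7 kg.
Tool frame: the origin (TCP) lies at the very end of the fingers, on their centre line; the grasp point (between the pads) lies 19 mm behind it; x points along the fingers, y is the direction in which the jaws open and shut, and the axes are right-handed (so a half turn about x gives the same grasp; the last joint's range is limited). The gripper opens to 88 mm and grips with 3 to 60 N. Pads are 19 mm wide; open, the fingers measure 130 mm over their backs; the gripper's body (78 mm by 193 mm) begins 47 mm behind the grasp point.
Start: joints at [-0.835, 0.359, 0.012, 0, -1.224, -0.288], TCP at [0.292, -0.608, 0.227] pointing down, gripper open.
Joint ranges: [-3.07, 3.07], [-1.43, 2.12], [-1.02, 1.25], [-3.03, 1.67], [-3.05, -0], [-3.03, 3.03]. Speed limits (rad/s): [2.39, 2.39, 3.01, 3.14, 3.14, 3.14].

INTERFACE

Orientations are given as [roll, pitch, yaw] about the fixed x, y, z axes, in that order (R = Rz(yaw) Ry(pitch) Rx(roll)).
In Python, from station import arm gives the robot as it stands.
- The arm moves only by the shell command python3 -m inch 'ROWS' [OPENING] [FORCE]. ROWS is text: rows parted by semicolons, each of 6 numbers parted by spaces: the shift along the world's x, y, z in units of 30 mm (1.0 is 30 mm), then the turn, a rotation vector about the world's x, y, z in units of 5 degrees (1.0 is 5 degrees). In form: dx dy dz wx wy wz; .... A call has 1 to 12 rows; each row shifts and turns the commanded pose from where the row before left it; what a row does not reach is not made up. A row lasts 1/8 s, in which the tool goes at most 62.5 mm and 10.7 degrees, less where a joint would pass 70% of its speed; a pose out of reach is approached as far as the arm can. A call is refused whole if a number of a shift passes 1 or a number of a turn 1, either way. A call with a gripper value outside its range is refused whole. OPENING is the opening, from 0 (shut) to 1 (fully open), set as the call begins (- or left out, the last holds). The fingers move at their own pace and stop on an object; FORCE is the grip in N (left out, the last holds). Time passes only in rows, so rows that do not move let the fingers close. It gives the time, the measured TCP pose, the force and the opening at its end, in the units of the state.
- arm.get_state(): the state, without advancing time (a new reading comes with each control period).
- arm.grab_frame(name): name is "side" or "top"; returns a dict with "frame" (480x640x3 uint8, red, green, blue), "range_z" (480x640 float32, m along the optical axis (not along the pixel's ray), 0 where there is no reading), "mtx" (3x3 intrinsics, pixels), "pose" (4x4, takes a point from camera to world coordinates). Camera axes: x right, y up, looking along -z (the intrinsics and any distortion apply to the point x, -y, -z); pixel columns grow to the right and rows downward; lengths in m; the calibration is good to about 2 mm. A picture is of the moment at which its call begins.
- arm.job_done(): hands the job in, once; it reports no verdict.
Trained networks look in a picture, given as the dict that the camera call returned (one of the last four; its "shot" number tells which), for a name from the list of things; names that differ only in an ending like _2 or _b are one class to them, and where a whole thing is asked for, a point or a joint stands for the part that bears it (a point fixed in the world has none). Each returns a list of dicts, best first, with "confidence" (0 to 1); they miss things now and then, are a little off and sometimes report something else, mostly with a low value. They report only what shows in the picture. A call takes as long as a camera call. They do not tell look-alikes from the thing itself.
- arm.search_frame(picture, target): "extent" ([centre column, centre row, width, height] as shares, 0 to 1, of the picture: columns of its width, rows of its height, round what is visible of it).
- arm.masks_of(picture, target): "mask" (480x640 bool, what is visible of it) and "extent" ([centre column, centre row, width, height] as shares, 0 to 1, of the picture: columns of its width, rows of its height, round what is visible of it).
- arm.place_of(picture, target): "position" ([column, row] as shares, 0 to 1, of the picture: columns of its width, rows of its height: a listed point, or the origin of a listed thing).
The state is a dict: "t": time; "q": joint angles; "qd": joint speeds; "joint_efforts": joint torques, N m; "eef_pos": TCP position; "ee_rot": TCP orientation; "force": force on the tool from outside, world axes, zero at the start; "moment": the same for the moment, N m; "width": finger opening in m.
Only numpy, scipy, OpenCV 4.12 (cv2) and the standard library are available. Lean on these libraries where they do the work, as an engineer would, in place of code of your own. Each camera call takes 0.05 s, during which the arm holds its last target. There are 200 camera calls.

## Working session

There is one attempt and no reset: what is moved stays moved. The work goes in short steps, Python scripts to look and compute and a shell command to move; the robot and the scene stay as the last step left them, time stands still between calls to the robot, and variables do not carry over. Pictures are saved under pics/ and viewed, about 8 in all and at most 12, crops included, and the job is handed in when it is done.

```bash
ls; mkdir -p pics
cat > h.py <<'E'
import numpy as np, cv2
from station import arm
def w(p,u,v,z=None):
    """pixel (cols,rows px) -> world; by depth, or on plane z"""
    K=p["mtx"];T=np.array(p["pose"])
    d=np.array([(u-K[0][2])/K[0][0],-(v-K[1][2])/K[1][1],-1.0])
    if z is None:
        s=np.median(p["range_z"][int(v)-1:int(v)+2,int(u)-1:int(u)+2])
    else: s=(z-T[2,3])/(T[:3,:3]@d)[2]
    return T[:3,:3]@(d*s)+T[:3,3]
def proj(p,P):
    T=np.array(p["pose"]);c=T[:3,:3].T@(np.array(P)-T[:3,3]);K=np.array(p["mtx"])
    return K[0,2]+K[0,0]*c[0]/-c[2],K[1,2]+K[1,1]*c[1]/c[2]
def cloud(p):
    K=p["mtx"];T=np.array(p["pose"]);v,u=np.mgrid[0:480,0:640];s=p["range_z"]
    c=np.stack([(u-K[0][2])/K[0][0]*s,-(v-K[1][2])/K[1][1]*s,-s],-1)
    return c@T[:3,:3].T+T[:3,3]
def save(p,n,crop=None,k=1):
    im=p["frame"][...,::-1]
    if crop: im=im[crop[1]:crop[3],crop[0]:crop[2]]
    cv2.imwrite("pics/"+n,cv2.resize(im,None,fx=k,fy=k,interpolation=cv2.INTER_CUBIC))
E
python3 - <<'E'
from h import *
a=arm.grab_frame("top");b=arm.grab_frame("side")
cv2.imwrite("pics/a.png",np.vstack([cv2.resize(x["frame"][...,::-1],(400,300)) for x in(a,b)]) if 0 else a["frame"][...,::-1]);save(b,"b.png")
print(arm.get_state());print(np.array(a["pose"]).round(3),a["mtx"])
for n in ["grinder","grinder_mouth","grinder_gap","lever_grip","lid","lid_grip","lid_lug","pulse_mark","spice_jar","salt_cellar","honey_jar","pepper_mill","vanilla_bottle","measuring_cup"]:
    for q,pn in((a,"top"),(b,"side")):
        for r in arm.place_of(q,n):
            u,v=r["position"][0]*640,r["position"][1]*480
            z={"grinder_mouth":.1,"grinder_gap":.1,"pulse_mark":.1,"lever_grip":.064,"lid_grip":.049,"lid_lug":.007}.get(n,0)
            print(n,pn,round(r["confidence"],2),round(u),round(v),w(q,u,v,z).round(3))
E
```

```text
pics
{'t': 0.1, 'q': array([-8.34876554e-01,  3.59317972e-01,  1.11825231e-02, -3.36370239e-04,
       -1.22409339e+00, -2.88114524e-01]), 'qd': array([ 6.81232105e-05, -1.81918389e-03,  7.31186518e-04,  1.99660466e-03,
        1.76032641e-03, -1.77141635e-04]), 'joint_efforts': array([-1.78187488e-04, -5.84165311e+01,  2.93754208e+01,  7.01545268e+00,
        1.02464916e-02, -6.61468243e-05]), 'eef_pos': array([ 0.29208025, -0.60806346,  0.22572355]), 'ee_rot': array([1.64167144, 1.56932932, 2.08936217]), 'force': array([-0.14434306, -0.06866331, -0.59225007]), 'moment': array([ 0.016486  ,  0.07663722, -0.01403374]), 'width': 0.08750201873061117}
[[ 0.079  0.884 -0.461 -0.209]
 [-0.997  0.067 -0.044 -0.174]
 [-0.008  0.463  0.886  1.472]
 [ 0.     0.     0.     1.   ]] [[581.94253034   0.         317.95241512]
 [  0.         581.94253034 235.11103795]
 [  0.           0.           1.        ]]
grinder side 0.94 326 270 [ 0.474 -0.16   0.   ]
grinder side 0.51 285 235 [ 0.602 -0.321  0.   ]
grinder_mouth side 0.62 329 239 [ 0.464 -0.152  0.1  ]
grinder_mouth side 0.26 324 271 [ 0.46
[... 720 characters left out ...]
[0.601 0.135 0.   ]
salt_cellar top 0.97 458 273 [ 0.47  -0.496  0.   ]
salt_cellar side 0.74 336 209 [ 0.466 -0.481  0.   ]
salt_cellar side 0.3 255 352 [0.596 0.121 0.   ]
honey_jar top 0.62 417 240 [ 0.563 -0.382  0.   ]
honey_jar side 0.73 351 230 [ 0.416 -0.361  0.   ]
honey_jar side 0.69 302 225 [ 0.561 -0.377 -0.   ]
pepper_mill top 0.49 445 231 [ 0.598 -0.462 -0.   ]
pepper_mill side 0.87 292 209 [ 0.606 -0.475 -0.   ]
vanilla_bottle side 0.77 281 237 [ 0.612 -0.307  0.   ]
measuring_cup top 0.72 414 287 [ 0.417 -0.376  0.   ]
measuring_cup side 0.6 351 229 [ 0.415 -0.366  0.   ]
measuring_cup side 0.2 312 351 [0.48  0.112 0.   ]
measuring_cup side 0.17 293 211 [ 0.6   -0.461  0.   ]
```

View pics/a.png

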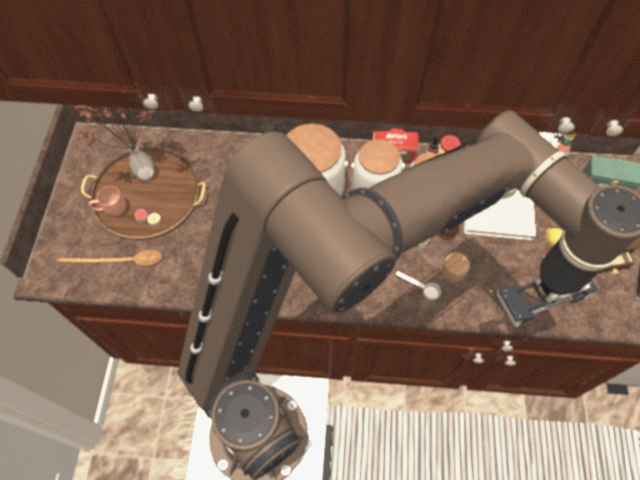

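View pics/b.png

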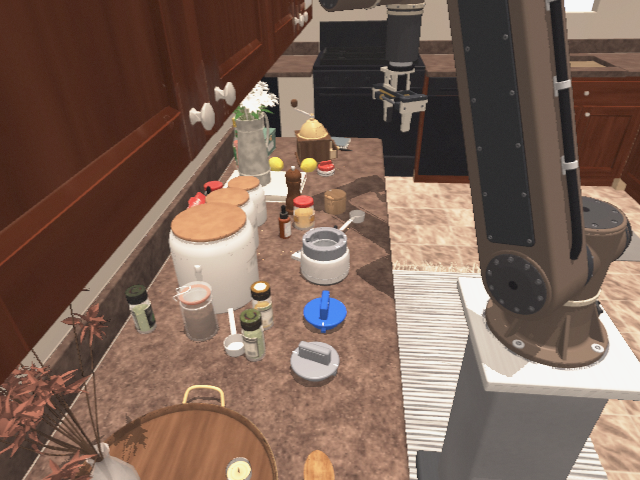

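The side view shows the grinder at (326,255), the blue look-alike at (325,314) and the grey lid at (313,360). The arm blocks the top view, so I'll swing it clear to the right.

```bash
python3 -m inch '-1 -0.3 0 0 0 0;-1 -0.3 0 0 0 0;-1 -0.3 0 0 0 0;-1 -0.3 0 0 0 0;-1 -0.3 0 0 0 0;-1 -0.2 0 0 0 0;-1 0 0 0 0 0;-1 0 0 0 0 0;-1 0 0 0 0 0'
python3 - <<'E'
from h import *
from scipy.spatial.transform import Rotation as Ro
a=arm.grab_frame("top");b=arm.grab_frame("side")
save(a,"c.png",(300,150,640,350),2) if 0 else save(a,"c.png")
s=arm.get_state();R=Ro.from_euler("xyz",s["ee_rot"]).as_matrix();print(s["eef_pos"],s["q"],"\n",R.round(3))
for n in ["grinder","grinder_mouth","grinder_gap","lever_grip","lid","lid_grip","lid_lug","pulse_mark","speed_lever"]:
    for q,pn in((a,"top"),(b,"side")):
        for r in arm.place_of(q,n):
            u,v=r["position"][0]*640,r["position"][1]*480
            z={"grinder_mouth":.1,"grinder_gap":.1,"pulse_mark":.1,"lever_grip":.064,"lid_grip":.049,"lid_lug":.007}.get(n,0)
            print(n,pn,round(r["confidence"],2),round(u),round(v),w(q,u,v,z).round(3))
E
```

```text
t: 2.62
eef_pos: [0.0213, -0.6594, 0.2266]
ee_rot: [-1.773, 1.571, -1.325]
force: [0.8, -0.0, -0.1]
width: 0.0874
[ 0.01974073 -0.65927514  0.22669696] [-1.24565011e+00  3.33461718e-01 -2.48284862e-02  2.74836462e-04
 -1.21264968e+00  1.20170273e-01] 
 [[-0.    -0.431  0.902]
 [ 0.     0.902  0.431]
 [-1.     0.    -0.   ]]
grinder side 0.78 326 269 [ 0.474 -0.165  0.   ]
grinder_mouth side 0.56 328 240 [ 0.466 -0.148  0.1  ]
grinder_mouth side 0.33 287 237 [ 0.565 -0.157  0.1  ]
lid top 0.92 226 256 [0.471 0.151 0.   ]
lid side 0.78 328 323 [0.454 0.029 0.   ]
lid side 0.77 315 367 [ 0.471  0.152 -0.   ]
lid_grip top 0.86 220 246 [0.479 0.161 0.049]
lid_grip top 0.21 417 241 [ 0.534 -0.374  0.049]
lid_grip side 0.93 322 303 [0.467 0.02  0.049]
lid_grip side 0.78 312 351 [0.476 0.155 0.049]
lid_lug top 0.59 233 243 [0.51  0.135 0.007]
lid_lug side 0.77 326 306 [ 0.462 -0.018  0.007]
lid_lug side 0.57 292 356 [0.518 0.135 0.007]Traceback (most recent call last):
  File "<stdin>", line 8, in <module>
ValueError: it knows: grinder, grinder_gap, grinder_mouth, honey_jar, lever_grip, lid, lid_grip, lid_lug, measuring_cup, pepper_mill, pulse_mark, salt_cellar, spice_jar, vanilla_bottle
```

View pics/c.png

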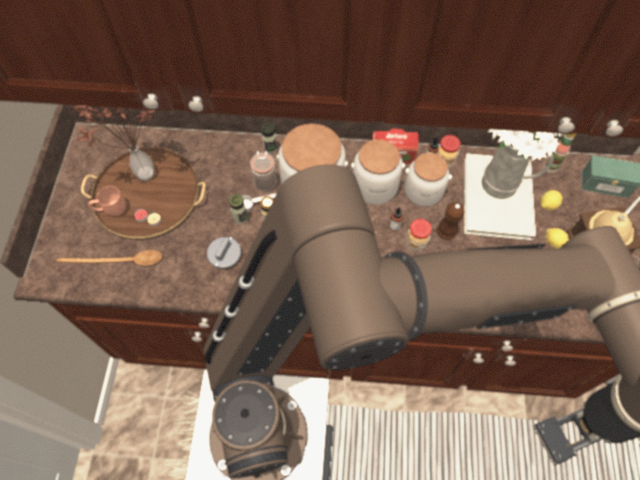

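The top view shows the lid at (224,252), but the elbow hides the grinder at about (345,245). I'll go over to the left instead.

```bash
python3 -m inch '1 1 0.3 0 0 0;1 1 0.3 0 0 0;1 1 0.3 0 0 0;1 1 0.3 0 0 0;1 1 0.3 0 0 0;1 1 0.3 0 0 0;1 1 0.3 0 0 0;1 1 0.3 0 0 0;1 1 0.3 0 0 0;1 1 0.3 0 0 0;1 1 0.3 0 0 0;1 1 0.3 0 0 0'
python3 -m inch '0.2 1 0 0 0 0;0.2 1 0 0 0 0;0.2 1 0 0 0 0;0 1 0 0 0 0;0 1 0 0 0 0;0 1 0 0 0 0;0 1 0 0 0 0;0 1 0 0 0 0;0 1 0 0 0 0;0 1 0 0 0 0;0 1 0 0 0 0;0 1 0 0 0 0'
python3 -m inch '0 1 0 0 0 0;0 1 0 0 0 0;0 1 0 0 0 0;0 1 0 0 0 0;0 1 0 0 0 0;0 1 0 0 0 0;0 1 0 0 0 0;0 1 0 0 0 0;0 1 0 0 0 0'
python3 - <<'E'
from h import *
a=arm.grab_frame("top");b=arm.grab_frame("side")
np.savez("look1.npz",**{k:np.array(a[k]) for k in("frame","range_z","mtx","pose")})
x=cv2.resize(a["frame"][190:310,280:440,::-1],None,fx=4,fy=4,interpolation=cv2.INTER_CUBIC);cv2.imwrite("pics/d.png",x)
print(arm.get_state()["q"])
for n in ["grinder","grinder_mouth","grinder_gap","lever_grip","lid","lid_grip","lid_lug","pulse_mark"]:
    for q,pn in((a,"top"),(b,"side")):
        for r in arm.place_of(q,n):
            u,v=r["position"][0]*640,r["position"][1]*480
            z={"grinder_mouth":.1,"grinder_gap":.1,"pulse_mark":.1,"lever_grip":.064,"lid_grip":.049,"lid_lug":.007}.get(n,0)
            print(n,pn,round(r["confidence"],2),round(u),round(v),w(q,u,v,z).round(3))
E
```

```text
t: 5.03
eef_pos: [0.383, -0.2983, 0.3352]
ee_rot: [-0.771, 1.57, -0.323]
force: [-0.0, -0.7, -0.0]
width: 0.0878
t: 6.52
eef_pos: [0.4, 0.0615, 0.3348]
ee_rot: [0.203, 1.57, 0.651]
force: [0.3, 0.2, -0.2]
width: 0.0879
t: 7.65
eef_pos: [0.4002, 0.3321, 0.3347]
ee_rot: [0.444, 1.57, 0.892]
force: [0.1, 0.1, 0.3]
width: 0.0877
[ 1.07147156e+00  4.90929088e-02 -1.41591702e-01 -1.34085052e-04
 -1.38115034e+00 -2.19312083e+00]
grinder top 0.75 337 259 [ 0.486 -0.161  0.   ]
grinder top 0.4 224 257 [0.469 0.156 0.   ]
grinder side 0.97 325 271 [ 0.475 -0.159  0.   ]
grinder_mouth top 0.69 218 250 [0.441 0.153 0.1  ]
grinder_mouth top 0.61 339 249 [ 0.467 -0.165  0.1  ]
grinder_mouth top 0.49 231 243 [0.463 0.121 0.1  ]
grinder_mouth side 0.79 327 237 [ 0.469 -0.161  0.1  ]
grinder_gap top 0.7 334 234 [ 0.513 -0.148  0.1  ]
grinder_gap side 0.62 262 327 [0.565 0.153 0.1  ]
lever_grip top 0.61 366 263 [ 0.449 -0.239  0.064]
lid top 0.84 274 261 [0.466 0.015 0.   ]
lid top 0.64 227 255 [0.475 0.149 0.   ]
lid side 0.63 315 369 [0.47  0.157 0.   ]
lid side 0.63 326 320 [ 0.46   0.018 -0.   ]
lid_grip top 0.78 220 246 [0.477 0.161 0.049]
lid_grip top 0.64 270 251 [0.472 0.022 0.049]
lid_grip side 0.76 324 305 [0.463 0.025 0.049]
lid_grip side 0.61 284 233 [ 0.593 -0.254  0.049]
lid_grip side 0.58 312 353 [0.474 0.16  0.049]
lid_lug top 0.71 234 242 [0.512 0.133 0.007]
lid_lug top 0.66 289 260 [ 0.468 -0.029  0.007]
lid_lug side 0.74 291 358 [0.518 0.139 0.007]
lid_lug side 0.72 327 304 [ 0.46  -0.025  0.007]
lid_lug side 0.29 305 238 [ 0.541 -0.299  0.007]
pulse_mark top 0.5 419 240 [ 0.509 -0.373  0.1  ]
```

View pics/d.png

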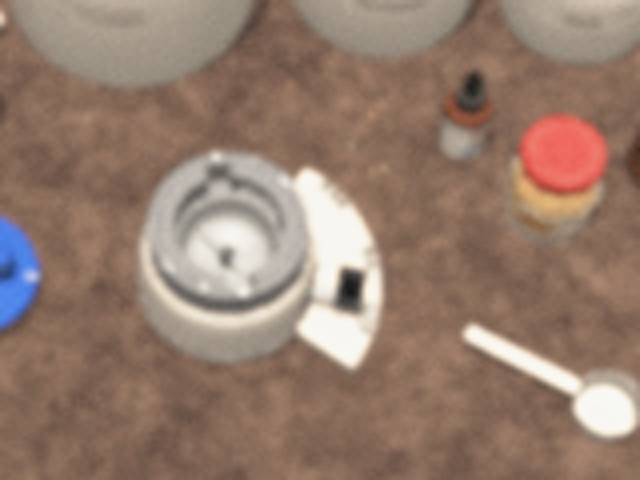

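The crop shows the grinder collar at about (338,248) full-frame, a gap dot near (334,229), and the lever's black grip at (367,262), on the apron towards its near end. Next I'll measure the collar axis, grip, apron and lid from depth.

```bash
cat > m.py <<'E'
from h import *
from scipy.optimize import least_squares
def fitc(P,r=None):
    f=lambda c:np.hypot(P[:,0]-c[0],P[:,1]-c[1])-(r or c[2])
    return least_squares(f,[*P.mean(0)[:2],.05],loss="soft_l1",f_scale=.001).x
def rimfit(p,c0,zlo,zhi,R,col=None):
    C=cloud(p);d=np.hypot(C[...,0]-c0[0],C[...,1]-c0[1])
    m=(C[...,2]>zlo)&(C[...,2]<zhi)&(d<R)
    return m,C
E
python3 - <<'E'
from m import *
from scipy.spatial import cKDTree
a=dict(np.load("look1.npz"))
m,C=rimfit(a,(.468,-.163),.094,.106,.065)
P=C[m];print("rim",len(P),P.mean(0),P.min(0),P.max(0))
# best centre: maximise inliers in annulus 36..53.5mm
g=[(x,y) for x in np.arange(.45,.49,.001) for y in np.arange(-.185,-.14,.001)]
sc=[]
for x,y in g:
    d=np.hypot(P[:,0]-x,P[:,1]-y); sc.append(np.clip(d-.0535,0,None).sum()+np.clip(.036-d,0,None).sum())
sc=np.array(sc);k=sc.argsort()[:10];c=np.array(g)[k].mean(0);print("c",c,sc[k[0]],np.ptp(np.array(g)[k],0))
I=a["frame"].astype(int);hsv=cv2.cvtColor(a["frame"],cv2.COLOR_RGB2HSV)
def rep(name,mm):
    n,l,s,ce=cv2.connectedComponentsWithStats(mm.astype(np.uint8))
    for i in range(1,n):
        if s[i,4]>1:
            q=C[l==i]; print(name,s[i,4],ce[i].round(1),np.median(q,0).round(4),"ang",np.degrees(np.arctan2(q[:,1].mean()-c[1],q[:,0].mean()-c[0])).round(1),"r",np.hypot(*(q.mean(0)[:2]-c)).round(4))
v=I.sum(-1);print(np.percentile(v[m],[5,25,50,75,95,99]))
rep("bright",m&(v>np.percentile(v[m],94)))
d=np.hypot(C[...,0]-c[0],C[...,1]-c[1])
rep("black",(d>.06)&(d<.115)&(v<150)&(C[...,2]>.03))
ap=(d>.064)&(d<.115)&(C[...,2]>.006)&(C[...,2]<.016)
th=np.degrees(np.arctan2(C[...,1]-c[1],C[...,0]-c[0]));print("apron",ap.sum(),np.percentile(th[ap],[0,1,5,50,95,99,100]).round(1),d[ap].max())
g=(d>.07)&(d<.105)&(C[...,2]>.06)&(C[...,2]<.09);print("grip top",g.sum(),C[g].mean(0),np.median(C[g],0),th[g].mean())
# lid bar
L=(np.hypot(C[...,0]-.474,C[...,1]-.155)<.06)
b=L&(C[...,2]>.054)&(C[...,2]<.066);q=C[b];print("bar",b.sum(),q.mean(0));u,s,vt=np.linalg.svd(q[:,:2]-q[:,:2].mean(0));print(vt[0],np.degrees(np.arctan2(vt[0,1],vt[0,0])),np.ptp((q[:,:2]-q[:,:2].mean(0))@vt.T,0))
f=L&(C[...,2]>.024)&(C[...,2]<.034);q=C[f];print("flange",f.sum(),q.mean(0),fitc(q) if 0 else (q.min(0)+q.max(0))/2,np.ptp(q,0))
E
```

```text
rim 615 [ 0.47431067 -0.15772987  0.09965975] [ 0.421257   -0.20930251  0.09404631] [ 0.5293621  -0.10482643  0.10599598]
c [ 0.475  -0.1568] 0.029339864792708503 [0.002 0.003]
[379.7  501.   541.   557.   606.6  649.16]
bright 2 [333.5 229. ] [ 0.5266 -0.146   0.0995] ang 11.8 r 0.0527
bright 12 [352.3 236.7] [ 0.508  -0.1963  0.1015] ang -52.1 r 0.0514
bright 3 [356. 244.] [ 0.4881 -0.2083  0.1013] ang -77.7 r 0.0526
bright 4 [322.  255.8] [ 0.4447 -0.1213  0.0996] ang 130.1 r 0.0463
bright 2 [345.5 255.5] [ 0.4512 -0.1825  0.0983] ang -132.8 r 0.0351
bright 4 [330.8 261. ] [ 0.4323 -0.1458  0.1007] ang 165.1 r 0.045
bright 7 [340.  262.4] [ 0.4298 -0.1695  0.1022] ang -164.7 r 0.0478
black 2 [358.5   0.5] [ 0.5885 -0.1727  0.7933] ang -8.0 r 0.1146
black 2 [351.    2.5] [ 0.5892 -0.1604  0.7879] ang -1.8 r 0.1143
black 3 [354.   4.] [ 0.5889 -0.1655  0.7854] ang -4.4 r 0.1137
black 9 [352.3   8.4] [ 0.5888 -0.1627  0.7755] ang -3.2 r 0.1138
black 2 [357.5   6.5] [ 0.5875 -0.1717  0.7818] ang -7.5 r 0.1135
black 5 [357.   11.8] [ 0.5882 -0.1714  0.7696] ang -7.3 r 0.1142
black 38 [
[... 2020 characters left out ...]
 ang -8.5 r 0.1138
black 4 [347.5 117. ] [ 0.5883 -0.1656  0.4912] ang -4.4 r 0.1139
black 3 [340.3 118.3] [ 0.5887 -0.1498  0.4848] ang 3.2 r 0.114
black 2 [349.5 119. ] [ 0.5887 -0.17    0.4845] ang -6.6 r 0.1145
black 13 [367.  261.7] [ 0.4511 -0.2407  0.0711] ang -105.9 r 0.0871
apron 536 [-179.9 -167.7 -122.3  -72.5  100.5  159.7  178.5] 0.11463284365653496
grip top 49 [ 0.4533401  -0.24004467  0.07668593] [ 0.45239796 -0.24008214  0.0781662 ] -104.60873163784686
bar 116 [0.46918315 0.15407285 0.05957114]
[-0.95302317  0.30289741] 162.36828834926186 [0.06172996 0.01855189]
flange 493 [0.46881807 0.15134794 0.02859385] [0.4700832  0.15508316 0.02890689] [0.0895752  0.09040678 0.00980555]
```

```bash
cat > fit.py <<'E'
from m import *
import itertools
def avg(n,k):
    ps=[arm.grab_frame(n) for _ in range(k)];p=dict(ps[-1]);p["gray"]=np.mean([x["frame"].astype(float).sum(-1)/3 for x in ps],0)
    z=np.array([x["range_z"] for x in ps]);p["range_z"]=np.median(z,0);return p
def annulus(P,c0,ri,ro):
    f=lambda c:np.r_[np.clip(np.hypot(P[:,0]-c[0],P[:,1]-c[1])-ro,0,None),np.clip(ri-np.hypot(P[:,0]-c[0],P[:,1]-c[1]),0,None)]
    return least_squares(f,c0).x
def sample(p,Pw):
    T=np.array(p["pose"]);K=np.array(p["mtx"]);c=(Pw-T[:3,3])@T[:3,:3]
    u=(K[0,2]+K[0,0]*c[:,0]/-c[:,2]).astype(np.float32);v=(K[1,2]+K[1,1]*c[:,1]/c[:,2]).astype(np.float32)
    return cv2.remap(p["hp"],u[None],v[None],cv2.INTER_LINEAR)[0]
E
python3 - <<'E'
from fit import *
for n in("top","side"):
    p=avg(n,4);g=p["gray"].astype(np.float32);p["hp"]=g-cv2.medianBlur(g.astype(np.uint8),9).astype(np.float32)
    C=cloud(p);m=(np.hypot(C[...,0]-.475,C[...,1]+.157)<.07)&(abs(C[...,2]-.1)<.005)
    P=C[m];c=annulus(P,[.475,-.157],.036,.0535);print(n,"rim",m.sum(),c.round(4),"z",np.median(P[:,2]).round(4),"outer only",annulus(P,[.475,-.157],0,.0535).round(4))
    best=[]
    for dx,dy,r in itertools.product(np.arange(-.004,.0041,.002),np.arange(-.004,.0041,.002),(.043,.0455,.048,.0505)):
        for ph in np.arange(-10,40,1.):
            t=np.radians(np.array([ph,ph+180,ph-30,ph+150,ph-60,ph+120,ph-64,ph+116]))
            s=sample(p,np.c_[c[0]+dx+r*np.cos(t),c[1]+dy+r*np.sin(t),np.full(8,.101)])
            best.append((np.clip(s,-10,40).sum(),ph,dx,dy,r))
    best.sort(reverse=True);print([tuple(np.round(b,4)) for b in best[:6]])
    B=(np.hypot(C[...,0]-.471,C[...,1]-.154)<.05)&(abs(C[...,2]-.06)<.004);q=C[B]
    r=cv2.minAreaRect((q[:,:2]*1e4).astype(np.float32));u,s,vt=np.linalg.svd(q[:,:2]-q[:,:2].mean(0));print("bar",B.sum(),r,q.mean(0).round(4),np.degrees(np.arctan(vt[0,1]/vt[0,0])))
    F=(np.hypot(C[...,0]-.471,C[...,1]-.154)<.06)&(abs(C[...,2]-.029)<.004);q=C[F];print("flange",F.sum(),annulus(q,[.471,.154],0,.0465).round(4),fitc(q)[:2].round(3),np.ptp(q,0),((q.min(0)+q.max(0))/2).round(4))
    if n=="top":
        d=np.hypot(C[...,0]-.476,C[...,1]+.158);th=np.degrees(np.arctan2(C[...,1]+.158,C[...,0]-.476));A=(d>.085)&(d<.107)&(C[...,2]>.005)&(C[...,2]<.018)&(th<0)&(g>150);print("apron",A.sum(),np.percentile(th[A],[0,2,5,95,98,100]).round(1))
    cv2.imwrite(f"pics/g_{n}.png",cv2.resize(p["frame"][(215,225)[n=="side"]:(295,295)[n=="side"],(310,280)[n=="side"]:(400,370)[n=="side"],::-1],None,fx=7,fy=7,interpolation=cv2.INTER_CUBIC))
E
python3 -c "
import cv2,numpy as np
a=cv2.imread('pics/g_top.png');b=cv2.imread('pics/g_side.png');print(a.shape,b.shape)
cv2.imwrite('pics/e.png',cv2.resize(np.hstack([a[:490],b[:490]]),(800,311)))"
```

```text
top rim 625 [ 0.4757 -0.157 ] z 0.0998 outer only [ 0.4758 -0.157 ]
[(np.float64(231.68), np.float64(15.0), np.float64(0.002), np.float64(0.0), np.float64(0.048)), (np.float64(230.4992), np.float64(16.0), np.float64(0.002), np.float64(0.0), np.float64(0.048)), (np.float64(228.4165), np.float64(14.0), np.float64(0.002), np.float64(0.0), np.float64(0.048)), (np.float64(224.7329), np.float64(17.0), np.float64(0.002), np.float64(0.0), np.float64(0.048)), (np.float64(218.7021), np.float64(16.0), np.float64(0.002), np.float64(0.0), np.float64(0.0505)), (np.float64(216.696), np.float64(15.0), np.float64(0.002), np.float64(0.0), np.float64(0.0505))]
bar 114 ((4695.3232421875, 1555.067626953125), (158.34689331054688, 604.716552734375), 70.49683380126953) [0.4696 0.1548 0.0594] -18.58958661234741
flange 544 [0.4708 0.155 ] [0.472 0.156] [0.09060551 0.09056553 0.00782225] [0.4699 0.1552 0.0289]
apron 337 [-123.8 -122.2 -119.7  -33.6  -30.7  -28.3]
side rim 235 [ 0.4754 -0.1562] z 0.0995 outer only [ 0.476  -0.1562]
[(np.float64(202.6402), np.float64(-2.0), np.float64(0.004), np.float64(0.004), np.float64(0.0455)), (np.float64(200.2555), np.float64(-1.0), np.float64(0.004), np.float64(0.004), np.float64(0.0455)), (np.float64(197.1444), np.float64(0.0), np.float64(0.004), np.float64(0.004), np.float64(0.0455)), (np.float64(189.925), np.float64(-3.0), np.float64(0.004), np.float64(0.004), np.float64(0.0455)), (np.float64(189.2253), np.float64(0.0), np.float64(0.004), np.float64(0.002), np.float64(0.0455)), (np.float64(189.0319), np.float64(-1.0), np.float64(0.004), np.float64(0.004), np.float64(0.048))]
bar 233 ((4696.1474609375, 1558.9654541015625), (167.25962829589844, 606.3439331054688), 71.63309478759766) [0.4697 0.1576 0.0593] -17.32445443844908
flange 995 [0.4698 0.1559] [0.469 0.152] [0.09157205 0.09152135 0.00791027] [0.4699 0.1566 0.029 ]
(560, 630, 3) (490, 630, 3)
```

View pics/e.png

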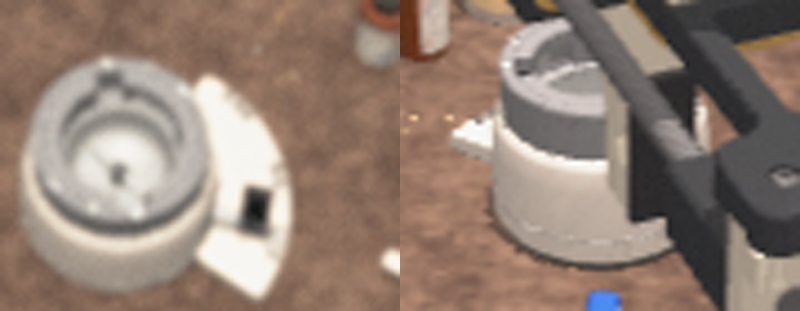

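Estimates agree across the two cameras:
- **Collar:** axis (0.476, -0.157), grinder yaw about 14.5°.
- **Lever grip:** (0.4516, -0.2395), at the slow pip.
- **Lid:** (0.470, 0.1555), x axis at about -18°.

Now moving over to the lever.

```bash
python3 -m inch '0.09 -1 -0.3 0 0 0.5;0.09 -1 -0.3 0 0 0.5;0.09 -1 -0.3 0 0 0.5;0.09 -1 -0.3 0 0 0.5;0.09 -1 -0.3 0 0 0.5;0.09 -1 -0.3 0 0 0.5;0.09 -1 -0.3 0 0 0.5;0.09 -1 -0.3 0 0 0.5;0.09 -1 -0.3 0 0 0.5;0.09 -1 -0.3 0 0 0.5;0.09 -1 -0.3 0 0 0.5;0.09 -1 -0.3 0 0 0.5' 0.55
python3 -m inch '0.09 -1 -0.3 0 0 0.5;0.09 -1 -0.3 0 0 0.5;0.09 -1 -0.3 0 0 0.5;0.09 -1 -0.3 0 0 0.5;0.09 -1 -0.3 0 0 0.5;0.09 -1 -0.3 0 0 0.5;0.09 -1 -0.3 0 0 0.5;0 0 -0.5 0 0 0.1;0 0 0 0 0 0'
python3 - <<'E'
from h import *
from scipy.spatial.transform import Rotation as Ro
s=arm.get_state();R=Ro.from_euler("xyz",s["ee_rot"]).as_matrix();print(s["eef_pos"],s["q"].round(2),np.degrees(np.arctan2(R[1,1],R[0,1])),R[:,0].round(3),s["width"])
E
```

```text
t: 10.45
eef_pos: [0.4327, -0.0304, 0.2264]
ee_rot: [-0.716, 1.57, 0.258]
force: [-0.0, 0.6, 0.7]
width: 0.0481
t: 11.58
eef_pos: [0.4504, -0.2391, 0.1472]
ee_rot: [1.612, 1.568, 2.897]
force: [0.2, -0.2, -0.1]
width: 0.048
[ 0.45044483 -0.23912765  0.14724537] [-0.1   0.16 -0.46 -0.   -0.96 -0.18] 163.59030945957068 [-0.003  0.001 -1.   ] 0.04795069908030174
```

```bash
python3 -m inch '0.03 -0.01 -0.85 0 0 0;0 0 -0.85 0 0 0;0 0 -0.85 0 0 0;0 0 -0.85 0 0 0;0 0 0 0 0 0'
python3 -m inch '0 0 0 0 0 0;0 0 0 0 0 0;0 0 0 0 0 0;0 0 0 0 0 0' 0 10
python3 - <<'E'
from h import *
s=arm.get_state();print(s["force"],s["width"])
E
```

```text
t: 12.2
eef_pos: [0.4514, -0.2388, 0.0456]
ee_rot: [1.71, 1.568, 2.996]
force: [0.4, 0.8, 0.1]
width: 0.0479
t: 12.7
eef_pos: [0.4528, -0.2399, 0.0471]
ee_rot: [-1.508, 1.57, -0.222]
force: [0.8, -1.5, 0.5]
width: 0.0137
[ 0.81547173 -1.50114724  0.46708812] 0.013714976851109166
```

```bash
python3 -m inch '0 0 0 0 0 0;0 0 0 0 0 0;0.22 -0.055 0 0 0 0.9;0.22 -0.04 0 0 0 0.9;0.22 -0.02 0 0 0 0.9;0.22 0 0 0 0 0.9;0.22 0.01 0 0 0 0.9;0.22 0.03 0 0 0 0.9;0.22 0.045 0 0 0 0.8;0 0 0 0 0 0;0 0 0 0 0 0'
python3 - <<'E'
from h import *
from scipy.spatial.transform import Rotation as Ro
s=arm.get_state();R=Ro.from_euler("xyz",s["ee_rot"]).as_matrix();p=s["eef_pos"]
print(p,s["force"],s["moment"],s["width"],"jaw",np.degrees(np.arctan2(R[1,1],R[0,1])),"grip ang",np.degrees(np.arctan2(p[1]+.157,p[0]-.476)),np.hypot(p[1]+.157,p[0]-.476))
E
```

```text
t: 14.08
eef_pos: [0.4986, -0.2402, 0.0469]
ee_rot: [0.382, 1.57, 2.209]
force: [-2.1, 4.1, 6.6]
width: 0.0102
[ 0.49859015 -0.24024553  0.04688742] [-2.08119216  4.1481564   6.56546576] [1.33111648 0.78639753 0.16884263] 0.010197924893610688 jaw -165.3208936767227 grip ang -74.81740872960434 0.08625620418178574
```

```bash
python3 -m inch '0 0 0 0 0 0;0 0 0 0 0 0;0 0 0 0 0 0;0 0 1 0 0 0;0 0 1 0 0 0;0 0 1 0 0 0;0 0 1 0 0 0;0 0 0.4 0 0 0' 0.55
python3 -m inch '-0.07 1 0.1 0 0 0.9;-0.07 1 0.1 0 0 0.9;-0.07 1 0 0 0 0.9;-0.07 1 0 0 0 0.9;-0.07 1 0 0 0 0.9;-0.07 1 0 0 0 0.9;-0.07 1 0 0 0 0.9;-0.07 1 0 0 0 0.9;-0.07 1 0 0 0 0.9;-0.07 1 0 0 0 0.9;-0.07 1 0 0 0 0.9;-0.07 1 0 0 0 0.9'
python3 -m inch '-0.07 1 -0.5 0 0 0.7;0 0.2 -0.5 0 0 0;0 0 0 0 0 0'
python3 - <<'E'
from fit import *
from scipy.spatial.transform import Rotation as Ro
s=arm.get_state();R=Ro.from_euler("xyz",s["ee_rot"]).as_matrix();print(s["eef_pos"],s["q"].round(2),np.degrees(np.arctan2(R[1,1],R[0,1])))
p=avg("top",2);C=cloud(p);d=np.hypot(C[...,0]-.476,C[...,1]+.157);th=np.degrees(np.arctan2(C[...,1]+.157,C[...,0]-.476))
g=(d>.07)&(d<.105)&(C[...,2]>.06)&(C[...,2]<.09)&(abs(th+75)<50);print("grip",g.sum(),C[g].mean(0) if g.any() else 0,th[g].mean())
print(arm.place_of(p,"lever_grip"))
save(p,"f.png",(200,180,440,340),3)
E
```

```text
t: 15.08
eef_pos: [0.4993, -0.2408, 0.1803]
ee_rot: [-2.003, 1.568, -0.177]
force: [0.1, -0.3, -0.5]
width: 0.0481
t: 16.58
eef_pos: [0.4728, 0.1201, 0.1838]
ee_rot: [0.761, 1.57, -2.751]
force: [0.2, -0.3, 0.6]
width: 0.0484
t: 16.95
eef_pos: [0.4702, 0.1547, 0.1528]
ee_rot: [0.926, 1.567, -2.527]
force: [0.4, -0.5, 0.1]
width: 0.0484
[0.47023707 0.15470359 0.15280361] [ 0.72  0.13 -0.48 -0.   -0.97  0.54] -107.8620930966553
grip 47 [ 0.49586041 -0.23950898  0.07603651] -76.47560154662285
[{'position': [0.58, 0.5173], 'confidence': 0.49}]
```

View pics/f.png

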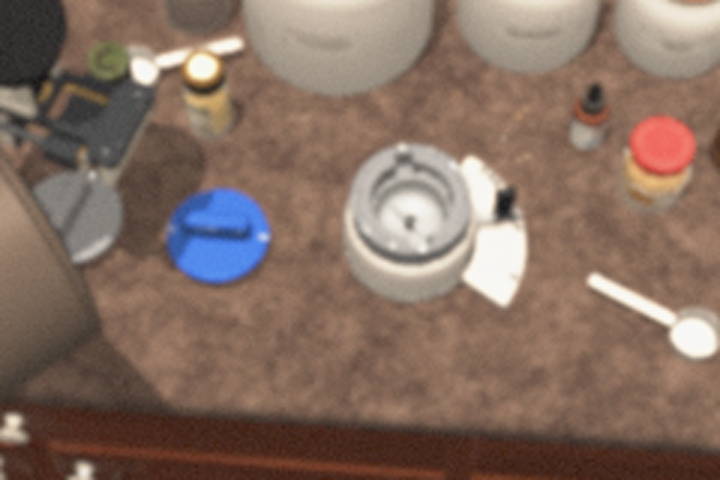

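The top view shows the lever grip now at the middle of the apron, with depth giving -76.5° against the apron's middle at -76°. The grey lid sits under the gripper at (75,215). Now grasping the lid.

```bash
python3 -m inch '0 0.03 -1 0 0 0;0 0 -1 0 0 0;0 0 -1 0 0 0;0 0 -0.95 0 0 0;0 0 0 0 0 0;0 0 0 0 0 0'
python3 -m inch '0 0 0 0 0 0;0 0 0 0 0 0;0 0 0 0 0 0;0 0 0 0 0 0;0 0 0 0 0 0;0 0 0 0 0 0' 0 50
python3 - <<'E'
from h import *
from scipy.spatial.transform import Rotation as Ro
s=arm.get_state();R=Ro.from_euler("xyz",s["ee_rot"]).as_matrix();print(s["eef_pos"],s["force"],s["width"],np.degrees(np.arctan2(R[1,1],R[0,1])))
E
```

```text
t: 17.85
eef_pos: [0.4722, 0.1563, 0.0372]
ee_rot: [-2.372, 1.569, 0.458]
force: [0.3, 0.3, 0.3]
width: 0.0484
t: 18.6
eef_pos: [0.4713, 0.1562, 0.0363]
ee_rot: [2.263, 1.571, -1.19]
force: [-2.4, -1.0, 5.9]
width: 0.0157
[0.47133509 0.15622754 0.03626993] [-2.41996067 -0.97665087  5.87017469] 0.015749782549564058 -107.83811847226434
```

```bash
python3 -m inch '0 0 0.6 0 0 0;0 0 0.8 0 0 0;0 0 0.8 0 0 0;0 0 0.8 0 0 0;0 0 0.8 0 0 0;0 0 0.8 0 0 0'
python3 -m inch '0.02 -0.87 0 0 0 0.54;0.02 -0.87 0 0 0 0.54;0.02 -0.87 0 0 0 0.54;0.02 -0.87 0 0 0 0.54;0.02 -0.87 0 0 0 0.54;0.02 -0.87 0 0 0 0.54;0.02 -0.87 0 0 0 0.54;0.02 -0.87 0 0 0 0.54;0.01 -0.87 0 0 0 0.54;0.01 -0.87 0 0 0 0.54;0 -0.87 0 0 0 0.54;0 -0.87 0 0 0 0.54'
python3 -m inch '0 0 0 0 0 0;0 0 0 0 0 0;0 0 0 0 0 0'
python3 - <<'E'
from fit import *
from scipy.spatial.transform import Rotation as Ro
for i in range(3):
    s=arm.get_state();R=Ro.from_euler("xyz",s["ee_rot"]).as_matrix();print(s["eef_pos"],s["force"],s["width"],np.degrees(np.arctan2(R[1,1],R[0,1])),R[:,0].round(3))
    p=avg("side",2)
C=cloud(p);c0=(.476,-.157);d=np.hypot(C[...,0]-c0[0],C[...,1]-c0[1])
m=(d<.07)&(abs(C[...,2]-.1)<.005);print("rim",m.sum(),annulus(C[m],c0,0,.0535))
h=C[d<.06][:,2];print(np.histogram(h,np.arange(.08,.24,.005)))
save(p,"h.png",(240,160,420,295),4)
E
```

```text
t: 19.35
eef_pos: [0.471, 0.1561, 0.1744]
ee_rot: [0.529, 1.57, -2.925]
force: [-0.6, 0.2, -0.9]
width: 0.0155
t: 20.85
eef_pos: [0.4764, -0.1576, 0.1735]
ee_rot: [-0.671, 1.57, 2.726]
force: [0.4, -0.4, -0.9]
width: 0.0159
t: 21.22
eef_pos: [0.4767, -0.1564, 0.174]
ee_rot: [-1.241, 1.571, 2.155]
force: [0.5, -0.7, -0.6]
width: 0.0159
[ 0.47671552 -0.1563936   0.17397631] [ 0.52290322 -0.72608518 -0.57459478] 0.01594422519651125 -75.42634519211114 [-0.  0. -1.]
[ 0.47677924 -0.15639226  0.17406184] [ 0.60741969  0.69499291 -0.79874004] 0.01584594283119537 -75.40723135400853 [ 0.  0. -1.]
[ 0.47681253 -0.15649635  0.17412281] [-0.51590824  0.85411862 -2.26956837] 0.015789812808151983 -75.4046739854513 [ 0.  0. -1.]
rim 473 [ 0.47563718 -0.15486532]
(array([125, 122, 139, 331, 142,   0,   0,   0,   0,   0,   0,   3,  49,
        55,  14,   2, 111, 336,  33,  40,  55,  55,  51,  31,  16,   6,
         0,   1,   0,   0,   0]), array([0.08 , 0.085, 0.09 , 0.095, 0.1  , 0.105, 0.11 , 0.115, 0.12 ,
       0.125, 0.13 , 0.135, 0.14 , 0.145, 0.15 , 0.155, 0.16 , 0.165,
       0.17 , 0.175, 0.18 , 0.185, 0.19 , 0.195, 0.2  , 0.205, 0.21 ,
       0.215, 0.22 , 0.225, 0.23 , 0.235]))
```

View pics/h.png

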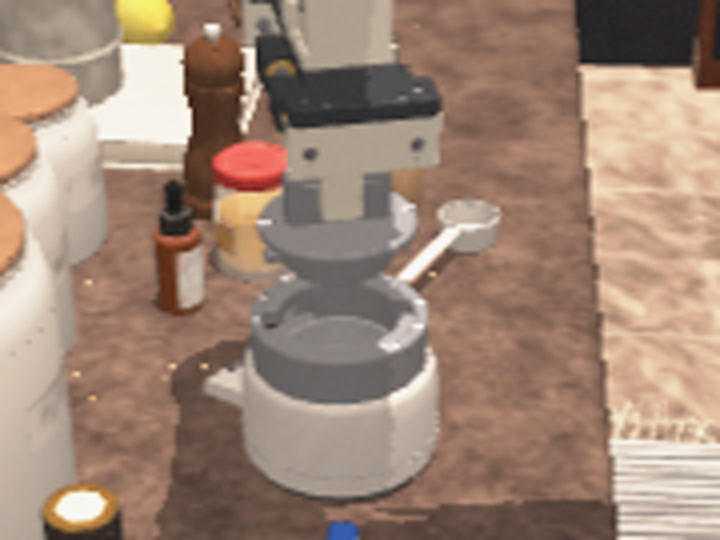

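The side view shows the lid level above the collar: flange centre at about (338,215) in the crop, collar mouth at (340,310), gap notch at (268,318). Next, a numeric comparison of lid against collar within the same picture.

Run:
```python
from fit import *
p=avg("side",3);q=avg("top",2)
for n,p in(("side",p),("top",q)):
    C=cloud(p);c0=np.array((.476,-.157));d=np.hypot(C[...,0]-c0[0],C[...,1]-c0[1])
    g=p["gray"].astype(np.float32)
    for nm,z,R in(("rim",.1,.0535),("flange",.167,.0465)):
        m=(d<.065)&(abs(C[...,2]-z)<.004)
        if m.sum()<30: print(n,nm,m.sum());continue
        P=C[m];c=annulus(P,c0,0,R);print(n,nm,m.sum(),c.round(4),((P.min(0)+P.max(0))/2).round(4),np.ptp(P,0).round(4),np.median(P[:,2]).round(4))
        hp=g-cv2.medianBlur(g.astype(np.uint8),11)
        b=m&(hp>15);k,l,s,ce=cv2.connectedComponentsWithStats(b.astype(np.uint8))
        for i in range(1,k):
            W=w(p,*ce[i],z+.001)
            if s[i,4]>2: print("   ",s[i,4],ce[i].round(1),hp[l==i].max().round(),W[:2].round(4),"ang",np.degrees(np.arctan2(W[1]-c[1],W[0]-c[0])).round(1),"r",np.hypot(*(W[:2]-c)).round(4))
```

```text
side rim 451 [ 0.4749 -0.1553] [ 0.4758 -0.153   0.0991] [0.1043 0.1007 0.0062] 0.0996
    17 [313.6 230.2] 94.0 [ 0.5048 -0.188 ] ang -47.7 r 0.0443
    120 [339.8 238.3] 112.0 [ 0.4388 -0.1554] ang -179.8 r 0.0361
    4 [303.5 239.5] 54.0 [ 0.5247 -0.1447] ang 12.0 r 0.0509
side flange 416 [ 0.4759 -0.1539] [ 0.475  -0.1477  0.167 ] [0.0909 0.0768 0.0079] 0.166
    3 [309.7 208.7] 27.0 [ 0.5113 -0.1756] ang -31.5 r 0.0415
    63 [340.1 214.5] 100.0 [ 0.4384 -0.1519] ang 177.0 r 0.0375
    4 [306.  215.2] 79.0 [ 0.5163 -0.144 ] ang 13.8 r 0.0416
top rim 343 [ 0.475  -0.1569] [ 0.4608 -0.157   0.1   ] [0.0758 0.1043 0.0079] 0.0997
    92 [334.9 258.8] 75.0 [ 0.4382 -0.1555] ang 177.7 r 0.0368
top flange 411 [ 0.475  -0.1574] [ 0.4596 -0.1573  0.167 ] [0.0621 0.0916 0.0079] 0.1662
    4 [355.  235.5] 20.0 [ 0.4754 -0.2028] ang -89.6 r 0.0454
    110 [339.5 246.2] 63.0 [ 0.4422 -0.1657] ang -165.9 r 0.0339
```

Lid and collar agree to within about 1 mm and 1–2°. Lowering gently.

```bash
python3 -m inch '0 0 -0.4 0 0 0;0 0 -0.4 0 0 0;0 0 -0.2 0 0 0;0 0 -0.15 0 0 0;0 0 -0.15 0 0 0;0 0 -0.15 0 0 0;0 0 0 0 0 0'
python3 -m inch '0 0 -0.15 0 0 0;0 0 -0.15 0 0 0;0 0 -0.1 0 0 0;0 0 -0.1 0 0 0;0 0 -0.1 0 0 0;0 0 0 0 0 0'
python3 -c "
from h import *
s=arm.get_state();print(s['eef_pos'],s['force'],s['moment'],s['width'])"
```

```text
t: 22.65
eef_pos: [0.4766, -0.1569, 0.1303]
ee_rot: [-0.239, 1.57, -3.126]
force: [-0.3, -0.3, -1.4]
width: 0.0158
t: 23.4
eef_pos: [0.4768, -0.157, 0.1142]
ee_rot: [2.228, 1.57, -0.659]
force: [-6.5, 3.4, 16.8]
width: 0.0158
[ 0.47680527 -0.15696953  0.11419748] [-6.52196681  3.42521125 16.78300114] [ 1.42826099  2.74151984 -0.05339754] 0.015810510114933056
```

```bash
python3 -m inch '-0.02 0.01 0 0 0 0;0 0 0 0 0 0'
cat > chk.py <<'E'
from fit import *
from scipy.spatial.transform import Rotation as Ro
s=arm.get_state();R=Ro.from_euler("xyz",s["ee_rot"]).as_matrix();print(s["t"],s["eef_pos"].round(4),s["force"].round(1),s["moment"].round(2),s["width"].round(4),"lid x by jaw",(np.degrees(np.arctan2(R[1,1],R[0,1]))+90).round(1))
for n in("side","top"):
    p=avg(n,3);g=p["gray"].astype(np.float32);C=cloud(p);c0=np.array((.4755,-.1565));d=np.hypot(C[...,0]-c0[0],C[...,1]-c0[1])
    m=(d<.06)&(C[...,2]>.1)&(C[...,2]<.113);P=C[m];z=np.median(P[:,2]);m&=abs(C[...,2]-z)<.003;P=C[m];c=annulus(P,c0,0,.0465)
    A=np.c_[P[:,:2],np.ones(len(P))];k=np.linalg.lstsq(A,P[:,2],rcond=None)[0]
    print(n,"flange",len(P),c.round(4),"z",z.round(4),"slope",k[:2].round(3))
    hp=g-cv2.medianBlur(g.astype(np.uint8),11);b=(d<.06)&(C[...,2]>.09)&(C[...,2]<.116)&(hp>12);kk,l,st,ce=cv2.connectedComponentsWithStats(b.astype(np.uint8))
    for i in range(1,kk):
        W=w(p,*ce[i],z)
        if st[i,4]>2: print("   ",st[i,4],ce[i].round(1),hp[l==i].max().round(),"ang",np.degrees(np.arctan2(W[1]-c0[1],W[0]-c0[0])).round(1),"r",np.hypot(*(W[:2]-c0)).round(4))
E
python3 chk.py
```

```text
t: 23.65
eef_pos: [0.4768, -0.1569, 0.1142]
ee_rot: [2.444, 1.569, -0.442]
force: [-3.6, 1.2, 13.1]
width: 0.0156Traceback (most recent call last):
  File "chk.py", line 3, in <module>
    s=arm.get_state();R=Ro.from_euler("xyz",s["ee_rot"]).as_matrix();print(s["t"],s["eef_pos"].round(4),s["force"].round(1),s["moment"].round(2),s["width"].round(4),"lid x by jaw",(np.degrees(np.arctan2(R[1,1],R[0,1]))+90).round(1))
                                                                                                                                                 ^^^^^^^^^^^^^^^^
AttributeError: 'float' object has no attribute 'round'
```

```bash
sed -i 's/s\["width"\].round(4)/round(s["width"],4)/' chk.py; python3 chk.py
```

```text
23.65 [ 0.4768 -0.1569  0.1142] [-3.6  1.2 13.1] [ 0.42  1.8  -0.02] 0.0156 lid x by jaw 14.6
side flange 403 [ 0.4751 -0.156 ] z 0.1058 slope [ 0.002 -0.01 ]
    154 [334.1 242. ] 112.0 ang 134.0 r 0.0355
    6 [306.5 237.3] 82.0 ang 12.5 r 0.0432
    4 [303.5 239.5] 52.0 ang 21.8 r 0.0519
top flange 362 [ 0.4685 -0.1562] z 0.1055 slope [ 0.005 -0.005]
    6 [319.8 239.3] 36.0 ang 72.1 r 0.0465
    5 [317. 251.] 15.0 ang 112.6 r 0.0531
    129 [337.  257.4] 56.0 ang -173.0 r 0.0352
```

The flange top is about 106 mm high, so the lid is flush with its lugs through the gaps. Now twisting clockwise.

```bash
python3 -m inch '0 0 0 0 0 -0.8;0 0 0 0 0 -0.8;0 0 0 0 0 -0.8;0 0 0 0 0 -0.8;0 0 0 0 0 -0.8;0 0 0 0 0 -0.8;0 0 0 0 0 0;0 0 0 0 0 0'
python3 chk.py
```

```text
t: 24.95
eef_pos: [0.4775, -0.157, 0.1142]
ee_rot: [2.967, 1.568, -0.338]
force: [-1.7, 0.5, 11.2]
width: 0.0159
24.95 [ 0.4775 -0.157   0.1142] [-1.7  0.5 11.2] [-0.05  0.77  0.16] 0.0159 lid x by jaw -9.4
side flange 405 [ 0.4748 -0.1541] z 0.1057 slope [ 0.003 -0.017]
    15 [339.  232.7] 41.0 ang -154.2 r 0.0376
    7 [306.7 233.6] 77.0 ang -9.9 r 0.0442
    113 [331.9 245.3] 98.0 ang 117.1 r 0.0449
    4 [303.5 239.5] 50.0 ang 21.7 r 0.0518
    32 [333.3 242.7] 74.0 ang 128.6 r 0.0366
    3 [323. 246.] 16.0 ang 90.1 r 0.0439
top flange 363 [ 0.4693 -0.1573] z 0.1055 slope [ 0.007 -0.005]
    8 [353.9 239.4] 36.0 ang -65.2 r 0.0499
    10 [318.3 241.8] 30.0 ang 82.0 r 0.0482
    24 [318.9 249.1] 35.0 ang 108.0 r 0.0467
    43 [330.  255.6] 45.0 ang 155.5 r 0.0342
    56 [343.4 256.6] 38.0 ang -146.3 r 0.0375
    8 [321.9 255.8] 33.0 ang 133.2 r 0.0484
    7 [330.7 261.4] 36.0 ang 166.8 r 0.0489
    9 [340.4 262.3] 56.0 ang -163.8 r 0.0503
```

```bash
python3 -m inch '0 0 0 0 0 -0.7;0 0 0 0 0 -0.7;0 0 0 0 0 0;0 0 0 0 0 0;0 0 0 0 0 0;0 0 0 0 0 0'
python3 chk.py | grep -v "   "
python3 - <<'E'
from h import *
p=arm.grab_frame("side");q=arm.grab_frame("top")
A=cv2.resize(p["frame"][200:280,280:370,::-1],None,fx=4.4,fy=4.4,interpolation=cv2.INTER_CUBIC)
B=cv2.resize(q["frame"][215:295,310:400,::-1],None,fx=4.4,fy=4.4,interpolation=cv2.INTER_CUBIC)
cv2.imwrite("pics/i.png",np.hstack([A,B]))
E
```

```text
t: 26.0
eef_pos: [0.4775, -0.1571, 0.1142]
ee_rot: [3.023, 1.568, -0.404]
force: [-1.6, -1.0, 10.3]
width: 0.0156
26.0 [ 0.4775 -0.1571  0.1142] [-1.6 -1.  10.3] [-0.31  0.79  0.24] 0.0156 lid x by jaw -16.4
side flange 408 [ 0.4756 -0.156 ] z 0.1058 slope [ 0.003 -0.015]
top flange 362 [ 0.4705 -0.1563] z 0.1056 slope [ 0.012 -0.004]
```

View pics/i.png

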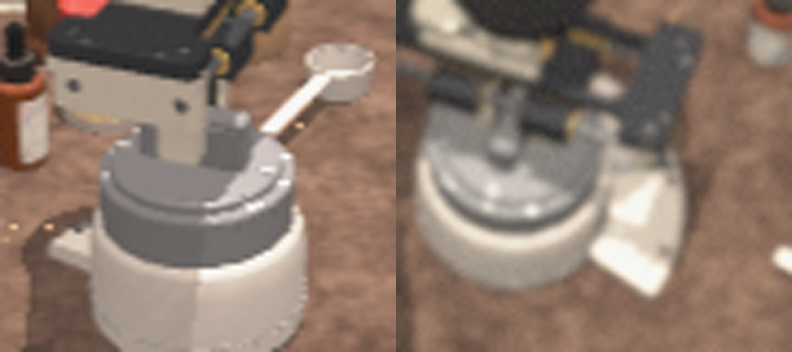

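```bash
python3 chk.py | grep -A9 side
```

```text
side flange 406 [ 0.4766 -0.1561] z 0.1058 slope [ 0.005 -0.013]
    132 [332.7 243.6] 99.0 ang 123.8 r 0.0392
    5 [307.8 232.4] 73.0 ang -17.4 r 0.0435
    4 [303.5 239.5] 50.0 ang 21.7 r 0.0519
    4 [340.5 238. ] 50.0 ang 169.2 r 0.0393
    37 [332.6 242.9] 88.0 ang 125.6 r 0.0366
    3 [323. 246.] 15.0 ang 90.1 r 0.044
top flange 352 [ 0.4696 -0.1563] z 0.1055 slope [ 0.003 -0.002]
    14 [318.9 240.6] 34.0 ang 77.6 r 0.0476
    3 [351.7 241.7] 39.0 ang -71.0 r 0.0421
```

The camera puts the pointer at -17.4° and the jaws give -16.4°. The target is about -15.5° with ±7.4° allowed, so I'm handing in.

```bash
python3 -c "
from h import *
arm.job_done();s=arm.get_state();print(s['t'],s['eef_pos'],s['force'],s['moment'],s['width'])"
```

```text
the job is handed in; nothing more can be done
the job is handed in; nothing more can be done
```

I handed the job in at about 26 s with the lid still gripped and held at the pulse mark. No verdict is reported, so success rests on my own checks.

**What I did:** I pinched the lever and swung it from the slow pip to the two pips. I then took the grey lid by its bar, lowered it into the collar with the lugs through the gaps, and twisted it about 31° clockwise.

**Last checks:**
- **Lever:** after release, depth put it at -76.5°, against the apron's middle at -76°. The two-pip direction from the rim marks is about -75.5°. I couldn't see it clearly afterwards because the gripper blocked the top view.
- **Seating:** the flange top reads about 106 mm against a nominal 107 mm, and the side view puts the centre within about 1 mm of the axis. The top view read about 6 mm off in x, but the gripper hides half the flange there, so I discounted it.
- **Pulse angle:** the jaws give -16.4° and the side camera's lid pointer -17.4°, against a target of about -15.5° (±7.4°). A small bright spot on the far side suggested about -11°; that also falls within tolerance.
- **Ring and grip:** the wrist moment is 0.24 N m, a little above the stated 0.2 but well short of the click. I put the ring at about 0.44 rad. The grip was set to 50 N on the 16 mm bar.
- **Bystanders:** I commanded no contact with any of them, and none looked moved in the pictures. I didn't measure their positions again at the end.

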